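Surface-thermometer reading on the wax-melting hob

TASK

Check the hob zone under the saucepan: slide the saucepan across the glass into the other ring, without lifting or tipping it, then take the surface thermometer out of the brush block and stand its sprung foot inside the small circle in the middle of the ring the pan has left. Hold the thermometer upright and press lightly, so that the foot goes about half way in, never hard onto its stop, and keep holding it there: the job finishes with the thermometer still in the gripper, pressed on the spot for its reading. Leave the other things on the table where they are.

Things in the scene. Friction and masses are not known exactly. Their poses are not given: they have to be found in the camera images.
- hob: twin ceramic hob, fixed: steel case with a flat black glass top, 290 mm deep (its x) by 500 mm wide (its y), two black knobs on its front (-x) side. Its glass is level, 60 mm above the table. Origin: under its centre, at table height
- pan_zone: the cooking zone the saucepan stands on at the start (the left or the right one): a thin light ring, 180 mm across, printed flat on the glass, with a small 30 mm circle in its middle. Origin: middle of that circle, at the glass surface. The two zones look alike, 240 mm apart along the hob's y. This name stays with this zone after the pan has gone
- free_zone: the other cooking zone, bare at the start: the same 180 mm ring with a 30 mm circle in its middle. Origin: its middle, at the glass surface
- pan: loose empty steel saucepan, base about 135 mm across, rim 150 mm, 75 mm tall, 0.3 to 0.65 kg. A black stick handle runs level along its -x, roughly towards the robot: 18 mm wide, 16 mm thick, its axis 55 mm above the pan's base, from 75 to 210 mm from the pan's axis. Origin: centre of its underside, z up
- pan_grip (a point): point on the axis of the saucepan's handle, 110 mm from the pan's axis and 55 mm above its base (about 115 mm above the table): a place to take the handle from above, closing along the pan's y
- block: beech brush block, fixed, 140 mm (its x) by 70 mm by 85 mm tall, at the right of the hob. The thermometer stands in its hole nearest the robot (block frame x -37, y 0 mm), two brushes in the holes behind. Holes are 75 mm deep. Origin: under its centre
- probe: loose surface thermometer, 90 g, 170 mm long, upright in the block: 14 mm copper-coloured foot on a 9 mm steel stem, 70 mm in all, then a grey handle 26 mm (its x) by 20 mm (y) by 100 mm whose shoulder rests on the block (handle 85 to 185 mm above the table; 2 mm play). Draw it straight up 75 mm or more to clear the block. Origin: at the unpressed foot's face; z points from foot to top end
- probe_grip (a point): point on the thermometer's axis in its handle, 125 mm from the unpressed foot and 45 mm below the top end: the place to take it from above, closing along its y (20 mm) or its x (26 mm)
- tip_face (a point): centre of the thermometer's contact face (the underside of the sprung foot); moves with the foot
- probe_tip (a joint): how far the thermometer's sprung foot is pressed in, m: 0 = out, 0.010 = fully in, on its stop. The spring starts to give at about 1 N and takes 0.5 N per mm more: about 3.5 N half way in, 6 N at the stop
- brush_a: loose paintbrush, 162 mm tall, 12 mm thick, standing handle-down in the brush block behind the thermometer (block frame x 24, y -16 mm); its top is 172 mm above the table. Leave alone; origin at its lower end
- brush_b: loose paintbrush, 177 mm tall, 12 mm thick, standing in the brush block (block frame x 46, y 14 mm); its top is 187 mm above the table. Leave alone; origin at its lower end
- candle_tin: loose aluminium tin with a candle, 70 mm across, 45 mm tall, beyond the brush block. Leave alone; origin under its centre
- water_tub: loose clear plastic tub, 120 mm across, 75 mm tall, left of the hob. Leave alone; origin under its centre
- clay_dish: loose terracotta dish, 100 mm across, 30 mm tall, left of the hob. Leave alone; origin under its centre
- paint_bottle: loose paint bottle, 52 mm across, 140 mm tall, right of the brush block, nearer the robot. Leave alone; origin under its centre
- tape_roll: loose cardboard tape roll lying flat, 90 mm across, 24 mm tall, right of the brush block. Leave alone; origin under its centre
- mug: loose white mug, 76 mm across, 90 mm tall, in front of the hob at its left. Leave alone; origin under its centre
Things that resemble listed ones, but are neither listed nor needed, are in the scene too. There is more than one size of the probe; the one meant has the size given above.

How it is judged:
On the way, in this order (a step that is already met when the one before it is completed fails the run):
1. the saucepan stands inside the ring that was free (horizontal distance between pan and free_zone below 0.02 m and z of pan in the frame of hob between 0.057 and 0.063 m and linear speed of pan below 0.02 m/s), for 0.3 s.
2. the thermometer is held upright, its foot lightly pressed on the small circle of the ring the pan has left (horizontal distance between tip_face and pan_zone below 0.008 m and angle between probe's own z axis and vertical below 0.087 rad and contact force between probe and hob between 1.5 and 6 N and value of joint probe_tip between 0.002 and 0.0085 m and contact force between the fingers and probe above 2 N and linear speed of probe below 0.01 m/s), for 0.5 s.
At the end, for the whole second after the job is handed in: Pan flat and still on the glass, its centre within 20 mm of the middle of the ring that was free; the gripper holds the thermometer still, upright within 5 degrees, foot within 8 mm of the middle of the ring the pan left, pressing with 1.5 to 6 N, foot 2 to 8.5 mm in (all of step 1 and all of step 2); the arm keeps its last pose, push and grip.
It fails at once if the saucepan is lifted off the glass, tipped or pushed off the hob (z of pan in the frame of hob above 0.066 m or z of pan in the frame of hob below 0.054 m or angle between pan's own z axis and vertical above 0.09 rad).
It fails at once if the thermometer is pressed hard on the hob (over 12 N) (contact force between probe and hob above 12 N).
It fails at once if one of the other things is knocked over or shifted (distance of any of brush_a, brush_b, candle_tin, water_tub, clay_dish, paint_bottle, tape_roll, mug from where it was at the start of the episode above 0.03 m or angle between any of brush_a, brush_b, candle_tin, water_tub, clay_dish, paint_bottle, tape_roll, mug's own z axis and vertical above 0.5 rad).
It also fails if it takes over 67 s, if anything falls off the work surface, if the arm or the gripper's body presses on something with over 40 N, if the wrist force passes 120 N, or if a joint passes its speed limit or range.

ROBOT

A 6-joint arm with a two-finger parallel gripper is mounted at the origin on the work surface. World frame = base frame: x ahead of the robot, y to its left, z up, the work surface at z = 0. Lengths are in m, angles in rad, forces in N, time in s.
With the tool pointing down it reaches from about 0.25 to 0.775 m from the base axis. Payload 4 kg.
Tool frame: the origin (TCP) lies on the centre line of the jaws, within the pads' length; the fingertips stand 14 mm ahead of it and the grasp point (between the pads) lies 5 mm behind it (arm.finger_overhang is the distance from the TCP to the fingertips, in m); z points along the fingers, y is the line along which they close (so a half turn about z gives the same grasp; the last joint's range is limited). The gripper opens to 94 mm and grips with 3 to 60 N. Pads are 16 mm wide; open, the fingers measure 119 mm over their backs; the gripper's body (75 mm by 177 mm) begins 78 mm behind the grasp point.
Start: joints at [1.122, 0.087, 1.371, -0, 1.684, -0.103], TCP at [0.186, 0.517, 0.22] pointing down, gripper open.
Joint ranges: [-3.1, 3.1], [-0.76, 2.03], [0.27, 2.55], [-1.08, 4.22], [0.17, 2.65], [-2.57, 2.57]. Speed limits (rad/s): [2.79, 2.79, 3.14, 3.14, 3.14, 3.14].

INTERFACE

Orientations are given as a unit quaternion [w, x, y, z].
In Python, from station import arm, optics gives the robot as it stands. The module is installed in compiled form; this text tells all that it offers.
- The arm moves only by the tool drive_tool, never from a script. Its argument "targets" is a list of rows, each a list of 3 entries, a list of its own where there are three numbers: the opening, from 0 (shut) to 1 (fully open), then the shift along the tool's x, y, z in m, then the turn about the tool's z in rad. A call has 1 to 12 rows; each row shifts and turns the commanded pose from where the row before left it, along the tool's axes as they then stand; what a row does not reach is not made up. A row lasts 1/10 s, in which the tool goes at most 50 mm and 8.59 degrees, less where a joint would pass 70% of its speed; a pose out of reach is approached as far as the arm can. A call is refused whole if a number of a shift passes 0.05 or a number of a turn 0.15, either way. A call with a gripper value outside its range is refused whole. The fingers move at their own pace and stop on an object; "newtons" is the grip in N (left out, the last holds). Time passes only in rows, so rows that do not move let the fingers close. It gives the time, the measured TCP pose, the force, the opening and the grip force at its end, in the units of the state.
- arm.sense(): the state, without advancing time (a new reading comes with each control period).
- optics.capture(name): name is "scene" or "side" or "wrist"; returns a dict with "frame" (384x512x3 uint8, blue, green, red), "depth" (384x512 float32, m along the optical axis (not along the pixel's ray), 0 where there is no reading), "fx", "fy", "cx", "cy" (pixels), "cam_to_world" (4x4, takes a point from camera to world coordinates). Camera axes: x right, y up, looking along -z (the intrinsics and any distortion apply to the point x, -y, -z); pixel columns grow to the right and rows downward; lengths in m; the calibration is good to about 2 mm. A picture is of the moment at which its call begins.
- arm.job_done(): hands the job in; it is judged then, once.
The state is a dict: "time": time; "joint_pos": joint angles; "qd": joint speeds; "joint_efforts": joint torques, N m; "tcp_pos": TCP position; "eef_rot": TCP orientation; "force": force on the tool from outside, world axes, zero at the start; "moment": the same for the moment, N m; "finger_gap": finger opening in m; "finger_force": force on a finger pad.
Only numpy, scipy, OpenCV 4.12 (cv2) and the standard library are available. Lean on these libraries where they do the work, as an engineer would, in place of code of your own. Each camera call takes 0.05 s, during which the arm holds its last target. There are 200 camera calls.

## Working session

There is one attempt and no reset: what is moved stays moved. The work goes in short steps, Python scripts to look and compute and a tool call to move; the robot and the scene stay as the last step left them, time stands still between calls to the robot, and variables do not carry over. Pictures are saved under pics/ and viewed, at most 10 in all, crops included, and the job is handed in when it is done.

Besides the shell and the picture viewer there is one more tool, called after ">>>" by a JSON object that holds its "op" and its "data". drive_tool: Moves the arm, as the interface text tells. Its arguments: {"type":"object","properties":{"targets":{"type":"array","items":{"type":"array"}},"newtons":{"type":"number"}},"required":["targets"]}

```bash
mkdir -p pics
cat > h.py <<'E'
import numpy as np, cv2, pickle
from station import arm, optics
def cap(n):
    c=optics.capture(n); pickle.dump(c,open(f'pics/{n}.pkl','wb')); return c
def pt(c,u,v,d):
    p=np.array([(u-c['cx'])/c['fx']*d, -(v-c['cy'])/c['fy']*d, -d, 1]); return (c['cam_to_world']@p)[:3]
def ray(c,u,v,z):
    o=c['cam_to_world'][:3,3]; w=pt(c,u,v,1.)-o; return o+w*(z-o[2])/w[2]
def cloud(c):
    v,u=np.mgrid[0:384,0:512]; d=c['depth'].astype(float)
    p=np.stack([(u-c['cx'])/c['fx']*d, -(v-c['cy'])/c['fy']*d, -d, np.ones_like(d)],-1)
    q=(p@c['cam_to_world'].T)[...,:3]; q[d==0]=np.nan; return q
E
python3 - <<'E'
from h import *
s=arm.sense(); print({k:np.round(v,3) for k,v in s.items()})
a=cap('scene');b=cap('side')
for c in(a,b): print([c[k] for k in('fx','fy','cx','cy')],np.round(c['cam_to_world'],3).tolist(), [k for k in c])
cv2.imwrite('pics/scene1.png',cv2.resize(a['frame'],(800,600)));cv2.imwrite('pics/side1.png',cv2.resize(b['frame'],(800,600)))
E
```

```text
{'time': np.float64(0.0), 'joint_pos': array([ 1.122,  0.088,  1.372,  0.   ,  1.684, -0.103]), 'qd': array([-0.001, -0.001, -0.   , -0.   ,  0.   ,  0.   ]), 'joint_efforts': array([-1.0000e-03, -3.4019e+01, -3.0242e+01,  7.2000e-02,  3.3000e-02,
       -0.0000e+00]), 'tcp_pos': array([0.186, 0.517, 0.218]), 'eef_rot': array([-0.   ,  0.172,  0.985, -0.001]), 'force': array([-0.238, -0.214, -0.522]), 'moment': array([ 0.008, -0.015,  0.045]), 'finger_force': np.float64(0.0), 'finger_gap': np.float64(0.094)}
[383.2502579821083, 383.2502579821083, 262.12119431541987, 195.0329820248149] [[0.155, -0.693, 0.704, 1.477], [0.988, 0.102, -0.117, -0.174], [0.009, 0.714, 0.701, 1.071], [0.0, 0.0, 0.0, 1.0]] ['frame', 'depth', 'fx', 'fy', 'cx', 'cy', 'cam_to_world']
[418.9276525581319, 418.9276525581319, 259.10980816303135, 191.22642121175818] [[0.945, 0.239, -0.223, 0.233], [-0.326, 0.728, -0.603, -0.72], [0.019, 0.643, 0.766, 0.997], [0.0, 0.0, 0.0, 1.0]] ['frame', 'depth', 'fx', 'fy', 'cx', 'cy', 'cam_to_world']
```

View pics/scene1.png

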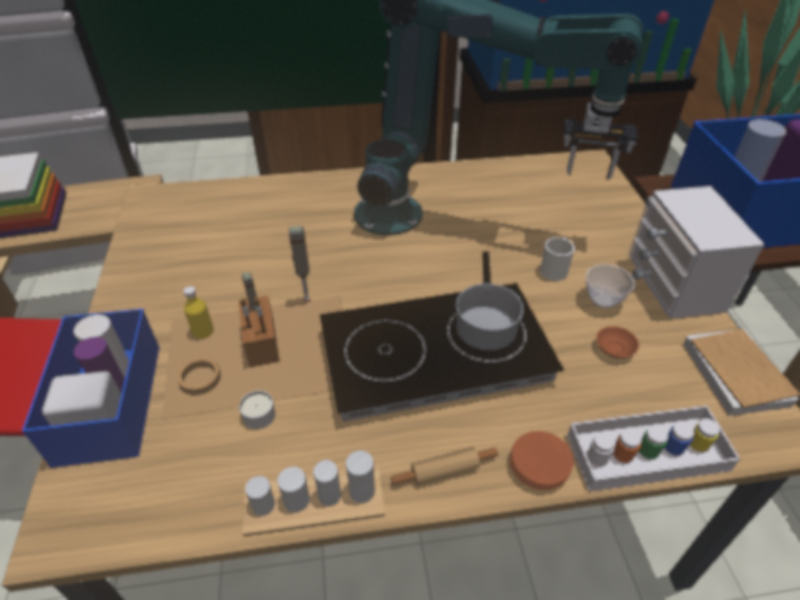

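View pics/side1.png

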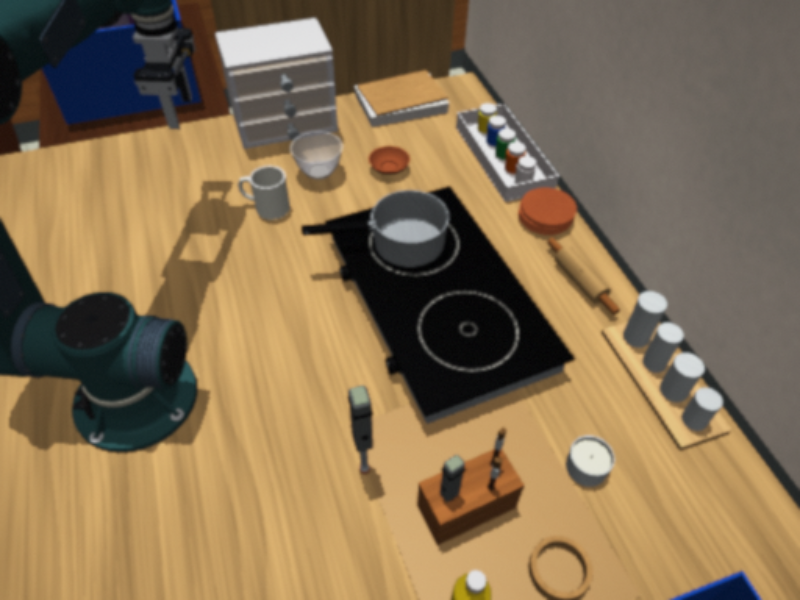

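Scene picture: hob (430,345), pan in the left ring (488,318) with its handle towards the robot (486,265), free right ring centre (385,350). The block is at (257,330) with a grey-topped probe at (250,290). A second, larger-looking probe stands on its own at (300,260). In the side picture the block probe is at (452,478) and the lone one at (362,425).

```bash
cat > m.py <<'E'
from h import *
def circ(x,y):
    A=np.c_[x,y,np.ones_like(x)]; s=np.linalg.lstsq(A,x*x+y*y,rcond=None)[0]
    c=s[:2]/2; return c,np.sqrt(s[2]+c@c)
def rays(c,m,z):
    v,u=np.nonzero(m); return np.array([ray(c,a,b,z) for a,b in zip(u,v)])
for n in('scene','side'):
    c=pickle.load(open(f'pics/{n}.pkl','rb')); P=cloud(c); x,y,z=P[...,0],P[...,1],P[...,2]
    g=c['frame'].max(2).astype(int)
    hob=(abs(z-.06)<.012)&(g<60)&(x>.25)&(x<.85)&(y>-.35)&(y<.4)
    m=cv2.morphologyEx(hob.astype(np.uint8),cv2.MORPH_CLOSE,np.ones((9,9)))
    k,l,st,_=cv2.connectedComponentsWithStats(m); i=1+st[1:,4].argmax(); m=l==i
    q=rays(c,m,.06); r=cv2.minAreaRect(q[:,:2].astype(np.float32)*1000); print(n,'hob',r, 'z',np.nanmedian(z[m]))
    er=cv2.erode(m.astype(np.uint8),np.ones((9,9)))>0
    ring=er&(g>60)&(abs(z-.06)<.012); 
    q=rays(c,ring,.06)
    for it,(lo) in enumerate([0]):
        yc=r[0][1]/1000
        f=q[q[:,1]<yc-.02]; ct=np.median(f[:,:2],0)
        for _ in range(6):
            d=np.hypot(*(f[:,:2]-ct).T); s=f[abs(d-.09)<.02]; ct,R=circ(s[:,0],s[:,1])
        d=np.hypot(*(f[:,:2]-ct).T); print('free ring',ct,R,len(s),'inner',f[d<.03][:,:2].mean(0))
        f=q[q[:,1]>yc+.0]; ct2=ct+[0,.24]
        for _ in range(6):
            d=np.hypot(*(f[:,:2]-ct2).T); s=f[abs(d-.09)<.015]; ct2,R=circ(s[:,0],s[:,1])
        print('pan ring',ct2,R,len(s))
    rim=(z>.127)&(z<.142)&(np.hypot(x-ct2[0],y-ct2[1])<.1)&(g>60)
    s=P[rim]; print('rim',circ(s[:,0],s[:,1]),len(s),np.median(s[:,2]))
    h=(z>.1)&(z<.135)&(g<50)&(x<ct2[0]-.09)&(x>ct2[0]-.23)&(abs(y-ct2[1])<.12)
    s=P[h]; print('handle',len(s),s.min(0),s.max(0),s.mean(0),np.polyfit(s[:,0],s[:,1],1))
    s=P[(z>.08)&(z<.09)&(y<-.15)&(x>.25)&(x<.7)&(y>-.45)]; print('block',len(s),cv2.minAreaRect(s[:,:2].astype(np.float32)*1000))
    for zl,zh in((.16,.2),(.2,.3)):
        s=(z>zl)&(z<zh)&(y<-.05)&(y>-.45)&(x>.22)&(x<.7)
        k,l,st,ce=cv2.connectedComponentsWithStats(s.astype(np.uint8))
        for i in range(1,k):
            if st[i,4]>5: p=P[l==i]; print('tall',zl,st[i].tolist(),p.min(0).round(3),p.max(0).round(3))
    print()
E
python3 m.py
python3 - <<'E'
from h import *
a=pickle.load(open('pics/scene.pkl','rb'))['frame'][135:245,110:230]
b=pickle.load(open('pics/side.pkl','rb'))['frame'][240:370,210:350]
cv2.imwrite('pics/crop1.png',np.hstack([cv2.resize(a,(400,400),interpolation=3),cv2.resize(b,(400,400),interpolation=3)]))
E
```

```text
scene hob ((588.7356567382812, 35.370513916015625), (287.58782958984375, 490.07965087890625), 4.60600471496582) z 0.05770021173935236
free ring [ 0.58990799 -0.08286448] 0.08858707339712459 308 inner [ 0.59453517 -0.0839503 ]
pan ring [0.57060092 0.15662284] 0.08928768100030861 162
rim (array([0.5637841 , 0.15840464]), np.float64(0.07228318083324185)) 163 0.13080134736978577
handle 2 [0.44883178 0.17842582 0.11668768] [0.45711338 0.18077674 0.11933025] [0.45297258 0.17960128 0.11800896] [-0.28387276  0.30818785]
block 384 ((435.63592529296875, -347.14593505859375), (123.482666015625, 238.86231994628906), 67.30207061767578)
tall 0.16 [186, 154, 11, 10, 83] [ 0.336 -0.272  0.16 ] [ 0.364 -0.237  0.199]
tall 0.16 [155, 174, 8, 11, 58] [ 0.428 -0.381  0.16 ] [ 0.457 -0.358  0.187]
tall 0.16 [154, 191, 4, 5, 14] [ 0.496 -0.384  0.161] [ 0.509 -0.373  0.172]
tall 0.16 [163, 191, 4, 8, 22] [ 0.518 -0.351  0.16 ] [ 0.529 -0.342  0.186]
tall 0.2 [185, 145, 11, 11, 101] [ 0.331 -0.271  0.201] [ 0.363 -0.236  0.23 ]

side hob ((573.5263671875, 29.912841796875), (297.0947570800781, 498.161804199
[... 238 characters left out ...]
.float64(0.07271120371043392)) 249 0.132037831812864
handle 245 [0.3588008  0.16225813 0.10665944] [0.48139085 0.2020958  0.12553728] [0.42561643 0.18027592 0.11899096] [-0.21408135  0.27139246]
block 1380 ((476.2353210449219, -368.1230773925781), (141.3435821533203, 72.31388854980469), 6.494946479797363)
tall 0.16 [224, 260, 15, 17, 126] [ 0.328 -0.275  0.16 ] [ 0.355 -0.246  0.2  ]
tall 0.16 [318, 274, 6, 10, 45] [ 0.514 -0.355  0.161] [ 0.525 -0.344  0.188]
tall 0.16 [283, 291, 16, 17, 167] [ 0.424 -0.385  0.162] [ 0.454 -0.362  0.188]
tall 0.16 [316, 293, 6, 6, 29] [ 0.495 -0.387  0.162] [ 0.506 -0.378  0.172]
tall 0.2 [223, 247, 16, 21, 249] [ 0.328 -0.277  0.2  ] [ 0.355 -0.241  0.231]
```

View pics/crop1.png

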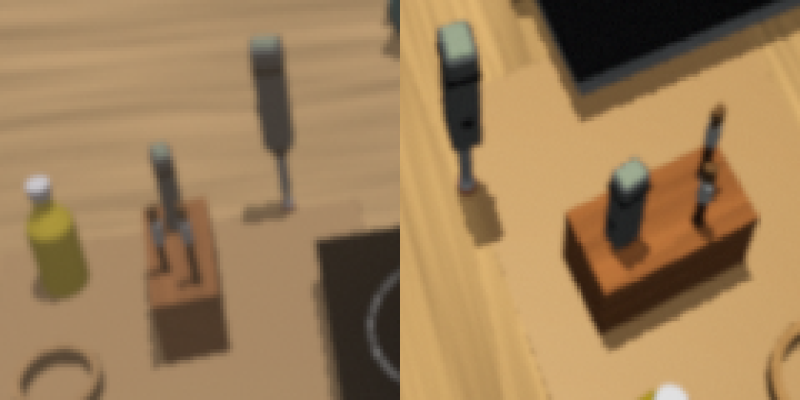

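Two probes: the one in the block (scene 250,290; top z≈0.187) and the lone one (scene 300,260; top z≈0.23). The block probe fits the 170 mm size, since its top should be at 185 mm, and the crop confirms it sits in the hole nearest the robot. Ring spacing measures 0.240 m at a hob yaw of 4.6°, which agrees with the description. Now I'll go above the pan handle.

>>> {"op": "drive_tool", "data": {"targets": [[0.6, [-0.031, -0.019, 0], 0], [0.6, [-0.031, -0.019, 0], 0], [0.6, [-0.031, -0.019, 0], 0], [0.6, [-0.031, -0.019, 0], 0], [0.6, [-0.031, -0.019, 0], 0], [0.6, [-0.031, -0.019, 0], 0], [0.6, [-0.031, -0.019, 0], 0], [0.6, [-0.031, -0.019, 0], 0], [0.6, [-0.031, -0.019, 0], 0], [0.6, [-0.031, -0.019, 0], 0], [0.6, [-0.031, -0.019, 0], 0], [0.6, [-0.029, -0.02, 0], 0]]}}

```text
time: 1.3
tcp_pos: [0.4575, 0.1752, 0.2189]
eef_rot: [-0.0, 0.172, 0.985, -0.0]
force: [0.1, -0.1, -0.4]
finger_gap: 0.0561
finger_force: 0.0
```

>>> {"op": "drive_tool", "data": {"targets": [[0.6, [0, 0, 0], -0.08], [0.6, [0, 0, 0], -0.08], [0.6, [0, 0, 0], 0], [0.6, [0, 0, 0], 0]]}}

```text
time: 1.7
tcp_pos: [0.4567, 0.1766, 0.2191]
eef_rot: [-0.0, 0.094, 0.996, -0.0]
force: [0.9, 0.5, 0.9]
finger_gap: 0.0563
finger_force: 0.0
```

```bash
cat >> h.py <<'E'
def axes():
    from scipy.spatial.transform import Rotation as R
    s=arm.sense(); q=s['eef_rot']; M=R.from_quat([q[1],q[2],q[3],q[0]]).as_matrix(); return s,M
def go(p,yang=None):
    "tool-frame shift to world p; turn for tool y at yang deg"
    s,M=axes(); a=np.degrees(np.arctan2(M[1,1],M[0,1]))
    print('tcp',np.round(s['tcp_pos'],4),'yang',round(a,2),'F',np.round(s['force'],2),'gap',round(float(s['finger_gap']),4),'t',s['time'])
    print('shift',np.round(M.T@(np.array(p)-s['tcp_pos']),4),'turn',None if yang is None else round(-np.radians((yang-a+90)%180-90),3))
E
python3 - <<'E'
from h import *
go([.456,.176,.11],79.5)
c=cap('wrist'); print(np.round(c['cam_to_world'],3).tolist(),c['fx'])
cv2.imwrite('pics/w1.png',c['frame'])
P=cloud(c); x,y,z=P[...,0],P[...,1],P[...,2]
m=(z>.1)&(z<.135)&(c['frame'].max(2)<70)&(x<.49)&(abs(y-.18)<.06); s=P[m]; print(len(s),s.min(0),s.max(0)); 
v=s[:,:2]; print(v.mean(0),np.polyfit(s[:,0],s[:,1],1))
s=P[(z>.129)&(z<.142)&(x>.47)]; 
if len(s)>20:
  A=np.c_[s[:,:2],np.ones(len(s))];k=np.linalg.lstsq(A,(s[:,:2]**2).sum(1),rcond=None)[0]; print('rim',k[:2]/2,np.sqrt(k[2]+(k[:2]**2).sum()/4),len(s))
E
```

```text
tcp [0.4567 0.1766 0.2191] yang 79.26 F [0.89 0.51 0.89] gap 0.0563 t 1.7
shift [ 0.0005 -0.0007  0.1091] turn -0.004
[[0.187, -0.948, -0.257, 0.383], [0.982, 0.18, 0.049, 0.192], [-0.0, -0.262, 0.965, 0.385], [0.0, 0.0, 0.0, 1.0]] 335.34303673533776
1709 [0.39878965 0.16737593 0.11822565] [0.48511066 0.20239066 0.12552489]
[0.44903865 0.18299373] [-0.20606659  0.27552559]
rim [0.55920086 0.15938929] 0.07244935603828277 1538
```

View pics/w1.png

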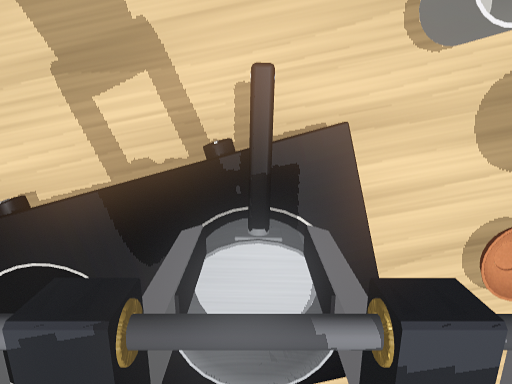

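Wrist picture: handle runs from (262,65) to (258,230), centred between the fingers, with the pan below. The line fit gives a handle yaw of −11.7°. Now I'll descend and grip.

>>> {"op": "drive_tool", "data": {"targets": [[0.6, [0.001, 0.003, 0.02], 0.017], [0.6, [0, 0, 0.03], 0], [0.6, [0, 0, 0.03], 0], [0.6, [0, 0, 0.019], 0], [0.6, [0, 0, 0.01], 0], [0.6, [0, 0, 0], 0]]}}

```text
time: 2.35
tcp_pos: [0.4554, 0.1797, 0.109]
eef_rot: [-0.001, 0.101, 0.995, -0.001]
force: [0.2, -0.8, -0.4]
finger_gap: 0.0564
finger_force: 0.0
```

>>> {"op": "drive_tool", "data": {"targets": [[0.4, [0, 0, 0], 0], [0.3, [0, 0, 0], 0], [0.2, [0, 0, 0], 0], [0.1, [0, 0, 0], 0], [0.05, [0, 0, 0], 0], [0.05, [0, 0, 0], 0], [0.05, [0, 0, 0], 0], [0.05, [0, 0, 0], 0]], "newtons": 25}}

```text
time: 3.15
tcp_pos: [0.4567, 0.1799, 0.1109]
eef_rot: [0.0, 0.101, 0.995, 0.0]
force: [-0.2, 0.5, 3.2]
finger_gap: 0.0178
finger_force: 25.0
```

Run:
```python
from h import *
s,M=axes(); print(np.round(M,3).tolist(), s['moment'],s['finger_force'])
go(s['tcp_pos']+[.028,-.240,0],78.3)
```

```text
[[-0.979, 0.201, 0.001], [0.201, 0.979, 0.0], [-0.001, 0.001, -1.0]] [ 0.06243336  0.01639772 -0.06292925] 24.998017251491547
tcp [0.4567 0.1799 0.1109] yang 78.38 F [-0.2   0.46  3.2 ] gap 0.0178 t 3.15
shift [-7.580e-02 -2.294e-01 -1.000e-04] turn 0.001
```

>>> {"op": "drive_tool", "data": {"targets": [[0.05, [-0.0015, -0.0045, 0], 0], [0.05, [-0.003, -0.0095, 0], 0], [0.05, [-0.0035, -0.01, 0], 0], [0.05, [-0.0035, -0.01, 0], 0], [0.05, [-0.0035, -0.01, 0], 0], [0.05, [-0.0035, -0.01, 0], 0], [0.05, [-0.0035, -0.01, 0], 0], [0.05, [-0.003, -0.01, 0], 0], [0.05, [-0.003, -0.01, 0], 0], [0.05, [-0.003, -0.01, 0], 0], [0.05, [-0.003, -0.01, 0], 0], [0.05, [-0.003, -0.01, 0], 0]]}}

```text
time: 4.35
tcp_pos: [0.47, 0.0619, 0.1109]
eef_rot: [0.0, 0.1, 0.995, 0.002]
force: [-0.1, 4.3, 2.2]
finger_gap: 0.0176
finger_force: 25.1
```

>>> {"op": "drive_tool", "data": {"targets": [[0.05, [-0.0035, -0.01, 0], 0], [0.05, [-0.0035, -0.01, 0], 0], [0.05, [-0.0035, -0.01, 0], 0], [0.05, [-0.0035, -0.01, 0], 0], [0.05, [-0.0035, -0.01, 0], 0], [0.05, [-0.0035, -0.01, 0], 0], [0.05, [-0.0035, -0.01, 0], 0], [0.05, [-0.003, -0.01, 0], 0], [0.05, [-0.003, -0.01, 0], 0], [0.05, [-0.003, -0.01, 0], 0], [0.05, [-0.002, -0.0055, 0], 0], [0.05, [0, 0, 0], 0]]}}

```text
time: 5.55
tcp_pos: [0.4836, -0.0497, 0.1109]
eef_rot: [0.0, 0.101, 0.995, 0.001]
force: [0.5, 4.3, 3.6]
finger_gap: 0.0178
finger_force: 25.1
```

>>> {"op": "drive_tool", "data": {"targets": [[0.05, [0, 0, 0], 0], [0.05, [0, 0, 0], 0]]}}

```text
time: 5.75
tcp_pos: [0.4836, -0.0497, 0.1109]
eef_rot: [0.001, 0.101, 0.995, 0.0]
force: [0.1, 2.4, 4.2]
finger_gap: 0.0177
finger_force: 25.1
```

```bash
cat > m2.py <<'E'
from h import *
def circ(x,y):
    A=np.c_[x,y,np.ones_like(x)]; s=np.linalg.lstsq(A,x*x+y*y,rcond=None)[0]
    c=s[:2]/2; return c,np.sqrt(s[2]+c@c)
for n in('scene','side'):
    c=cap(n); P=cloud(c); x,y,z=P[...,0],P[...,1],P[...,2]; g=c['frame'].max(2)
    m=(z>.127)&(z<.142)&(np.hypot(x-.588,y+.083)<.1)&(g>60); s=P[m]; print(n,'rim',circ(s[:,0],s[:,1]),len(s))
    v,u=np.nonzero((abs(z-.06)<.012)&(g>60)&(np.hypot(x-.571,y-.156)<.11))
    q=np.array([ray(c,a,b,.06) for a,b in zip(u,v)])
    d=np.hypot(q[:,0]-.571,q[:,1]-.156); s=q[abs(d-.09)<.013]; print('pan_zone',circ(s[:,0],s[:,1]),'inner',circ(*q[d<.03][:,:2].T),len(s),(d<.03).sum())
    cv2.imwrite(f'pics/{n}2.png',cv2.resize(c['frame'],(800,600)))
E
python3 m2.py; python3 -c "
from h import *
go([.48,-.06,.11])"
```

```text
scene rim (array([ 0.58727901, -0.06886057]), np.float64(0.07378322181718865)) 190
pan_zone (array([0.57133044, 0.15626312]), np.float64(0.08851236187969697)) inner (array([0.57185053, 0.15568258]), np.float64(0.01388958958035826)) 286 26
side rim (array([ 0.58891075, -0.07352472]), np.float64(0.07250797846593514)) 282
pan_zone (array([0.57106549, 0.15296674]), np.float64(0.08883428090257842)) inner (array([0., 0.]), np.float64(0.0)) 199 0
tcp [ 0.4836 -0.0497  0.1109] yang 78.41 F [-0.09  3.02  4.58] gap 0.0177 t 5.85
shift [ 0.0015 -0.0108  0.0009] turn None
```

>>> {"op": "drive_tool", "data": {"targets": [[0.05, [-0.001, -0.003, 0], 0], [0.05, [-0.0015, -0.004, 0], 0], [0.05, [-0.002, -0.0045, 0], 0], [0.05, [0, 0, 0], 0], [0.05, [0, 0, 0], 0], [0.05, [0, 0, 0], 0], [0.05, [0, 0, 0], 0]]}}

```text
time: 6.55
tcp_pos: [0.4855, -0.061, 0.1109]
eef_rot: [0.0, 0.101, 0.995, 0.001]
force: [-0.1, 6.2, 6.3]
finger_gap: 0.018
finger_force: 25.1
```

```bash
python3 m2.py; python3 -c "
from h import *
go([.48,-.06,.11])"
```

```text
scene rim (array([ 0.58733797, -0.07937656]), np.float64(0.07490787731279201)) 206
pan_zone (array([0.57119812, 0.15623378]), np.float64(0.08859382673357917)) inner (array([0.57196903, 0.15543425]), np.float64(0.01395330358249828)) 288 27
side rim (array([ 0.590928  , -0.08457999]), np.float64(0.0724811985654768)) 279
pan_zone (array([0.57141369, 0.15512187]), np.float64(0.08843203557131193)) inner (array([0., 0.]), np.float64(0.0)) 184 0
tcp [ 0.4855 -0.061   0.1109] yang 78.43 F [0.66 4.01 6.15] gap 0.0171 t 6.65
shift [ 0.0056 -0.0001  0.0009] turn None
```

View pics/scene2.png

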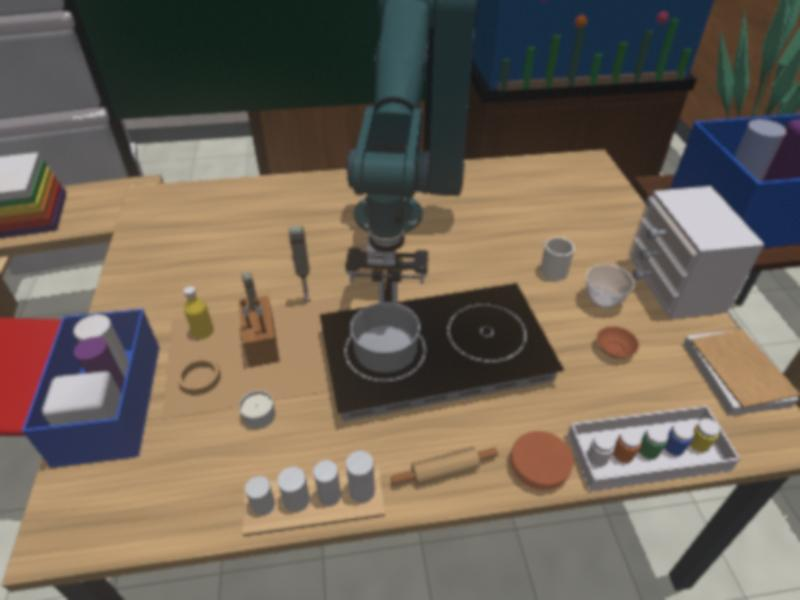

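Pan is inside the right ring: its rim centre is (372,325) px, measured at (0.589, −0.082) against (0.590, −0.083) for the ring. The vacated circle is at (487,331) px, world (0.571, 0.156). Next: release, rise and go above the probe.

>>> {"op": "drive_tool", "data": {"targets": [[0.3, [0, 0, 0], 0], [0.6, [0, 0, 0], 0], [0.6, [0, 0, 0], 0], [0.6, [0, 0, 0], 0], [0.6, [0, 0, -0.005], 0], [0.6, [0, 0, -0.025], 0], [0.6, [0, 0, -0.04], 0], [0.6, [0, 0, -0.04], 0], [0.6, [0, 0, -0.04], 0], [0.6, [0, 0, -0.01], 0], [0.6, [0, 0, 0], 0]]}}

```text
time: 7.75
tcp_pos: [0.4863, -0.0624, 0.2727]
eef_rot: [0.002, 0.101, 0.995, -0.0]
force: [-0.0, -0.2, -0.0]
finger_gap: 0.0566
finger_force: 0.0
```

>>> {"op": "drive_tool", "data": {"targets": [[0.6, [-0.002, -0.031, 0], 0], [0.6, [-0.002, -0.031, 0], 0], [0.6, [-0.002, -0.031, 0], 0], [0.6, [-0.002, -0.031, 0], 0], [0.6, [-0.002, -0.031, 0], 0], [0.6, [-0.002, -0.031, 0], 0], [0.6, [-0.002, -0.031, 0], 0], [0.6, [-0.002, -0.031, 0], 0], [0.6, [-0.002, -0.031, 0], 0], [0.6, [0, -0.034, 0], 0]]}}

```text
time: 8.75
tcp_pos: [0.4391, -0.3726, 0.267]
eef_rot: [-0.002, 0.101, 0.995, 0.002]
force: [0.3, 0.2, 0.0]
finger_gap: 0.0564
finger_force: 0.0
```

>>> {"op": "drive_tool", "data": {"targets": [[0.6, [0, 0, 0], -0.11], [0.6, [0, 0, 0], -0.11], [0.6, [0, 0, 0], -0.1], [0.6, [0, 0, 0], 0], [0.6, [0, 0, 0], 0], [0.6, [0, 0, 0], 0]]}}

```text
time: 9.35
tcp_pos: [0.4397, -0.3719, 0.2692]
eef_rot: [-0.001, -0.058, 0.998, 0.001]
force: [0.3, 1.4, 0.3]
finger_gap: 0.0563
finger_force: 0.0
```

```bash
python3 m2.py
python3 - <<'E'
from h import *
go([.4405,-.3715,.135],96.5)
c=cap('wrist'); cv2.imwrite('pics/w2.png',c['frame'])
P=cloud(c); x,y,z=P[...,0],P[...,1],P[...,2]
s=P[(z>.178)&(z<.192)&(np.hypot(x-.44,y+.372)<.03)]; print('probe top',len(s),s.min(0),s.max(0),s.mean(0)); print(cv2.minAreaRect(s[:,:2].astype(np.float32)*1000))
s=P[(z>.08)&(z<.09)&(np.hypot(x-.476,y+.368)<.09)]; print('block',len(s)); print(cv2.minAreaRect(s[:,:2].astype(np.float32)*1000))
E
```

```text
scene rim (array([ 0.59238175, -0.08071068]), np.float64(0.07251287436510993)) 185
pan_zone (array([0.57127626, 0.15614875]), np.float64(0.08859379992535947)) inner (array([0.57153601, 0.15619616]), np.float64(0.013976878340975768)) 310 31
side rim (array([ 0.51972184, -0.08465956]), np.float64(0.007011257240098593)) 11
tcp [ 0.4399 -0.3721  0.27  ] yang 96.68 F [0.04 0.28 0.35] gap 0.0562 t 9.45
shift [-0.0007  0.0004  0.135 ] turn 0.003
probe top 793 [ 0.42307359 -0.38128067  0.17823605] [ 0.45024312 -0.35757026  0.18813943] [ 0.43586597 -0.36959627  0.18508812]
((437.18695068359375, -369.3724365234375), (26.075164794921875, 20.086544036865234), 17.339406967163086)
block 6035
((474.03948974609375, -365.2294616699219), (139.7869873046875, 70.0463638305664), 6.361941337585449)Traceback (most recent call last):
  File "m2.py", line 10, in <module>
    d=np.hypot(q[:,0]-.571,q[:,1]-.156); s=q[abs(d-.09)<.013]; print('pan_zone',circ(s[:,0],s[:,1]),'inner',circ(*q[d<.03][:,:2].T),len(s),(d<.03).sum())
               ~^^^^^
IndexError: too many indices for array: array is 1-dimensional, but 2 were indexed
```

View pics/w2.png

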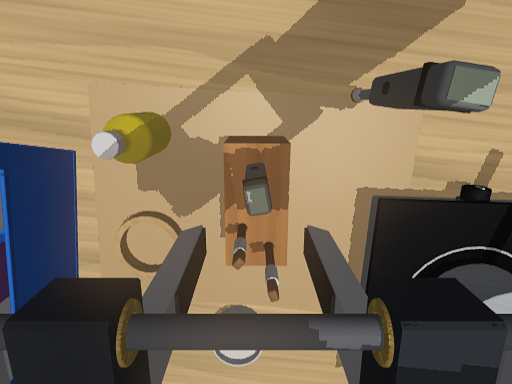

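Wrist picture: the block probe's top is at (258,198), between the open fingers' line. It measures 26×20 mm at z 0.185, which confirms the size. Its yaw is 17° against 6.4° for the block, so I'll turn to match, descend and grip.

>>> {"op": "drive_tool", "data": {"targets": [[0.6, [0, 0, 0.01], -0.1], [0.6, [0, 0, 0.02], -0.085], [0.6, [0, 0, 0.03], 0], [0.6, [0, 0, 0.03], 0], [0.6, [0, 0, 0.03], 0], [0.6, [0, 0, 0.015], 0], [0.6, [0, 0, 0], 0], [0.6, [0, 0, 0], 0]]}}

```text
time: 10.3
tcp_pos: [0.4592, -0.3524, 0.136]
eef_rot: [-0.007, -0.127, 0.992, -0.007]
force: [0.5, 0.7, 1.3]
finger_gap: 0.0563
finger_force: 0.0
```

>>> {"op": "drive_tool", "data": {"targets": [[0.4, [0, 0, 0], 0], [0.3, [0, 0, 0], 0], [0.25, [0, 0, 0], 0], [0.2, [0, 0, 0], 0], [0.1, [0, 0, 0], 0], [0.1, [0, 0, 0], 0], [0.1, [0, 0, 0], 0], [0.1, [0, 0, 0], 0]], "newtons": 20}}

```text
time: 11.1
tcp_pos: [0.4588, -0.3519, 0.1348]
eef_rot: [-0.007, -0.127, 0.992, -0.006]
force: [0.1, 0.2, 0.8]
finger_gap: 0.0096
finger_force: 0.0
```

Run:
```python
from h import *
go([.4395,-.3715,.135],107.3)
s,M=axes(); print(np.round(M,3).tolist(),np.round(s['joint_pos'],3))
a=cap('scene')['frame'][135:245,110:230];b=cap('side')['frame'][240:370,210:350]
cv2.imwrite('pics/crop2.png',np.hstack([cv2.resize(a,(400,400),interpolation=3),cv2.resize(b,(400,400),interpolation=3)]))
```

```text
tcp [ 0.4588 -0.3519  0.1348] yang 104.58 F [0.1  0.18 0.8 ] gap 0.0096 t 11.1
shift [ 0.0236 -0.0141  0.0004] turn -0.048
[[-0.968, -0.252, -0.013], [-0.251, 0.968, -0.014], [0.016, -0.011, -1.0]] [-0.741  0.182  1.434 -0.019  1.526 -2.565]
```

View pics/crop2.png

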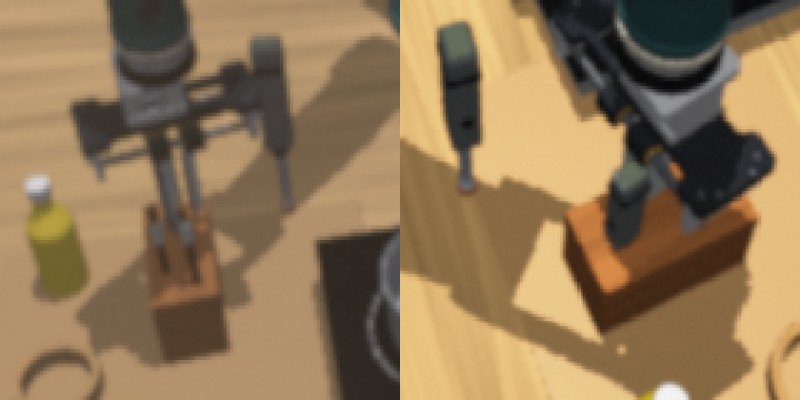

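The last joint hit its range (−2.57), so the turn dragged the tool aside and the fingers closed on nothing. The crop shows the probe still standing in its hole. I'll rise and take the grasp with a half turn, which keeps the joint in range.

>>> {"op": "drive_tool", "data": {"targets": [[0.1, [0, 0, -0.03], 0], [0.1, [0, 0, -0.045], 0], [0.1, [0, 0, -0.045], 0], [0.1, [0, 0, -0.015], 0], [0.1, [0, 0, 0], 0.149], [0.1, [0, 0, 0], 0.149], [0.1, [0, 0, 0], 0.149], [0.1, [0, 0, 0], 0.149], [0.1, [0, 0, 0], 0.149], [0.1, [0, 0, 0], 0.149], [0.1, [0, 0, 0], 0.149], [0.1, [0, 0, 0], 0.149]]}}

```text
time: 12.4
tcp_pos: [0.4603, -0.3498, 0.2687]
eef_rot: [-0.003, 0.455, 0.891, -0.009]
force: [-0.3, 0.6, -0.5]
finger_gap: 0.01
finger_force: 0.0
```

>>> {"op": "drive_tool", "data": {"targets": [[0.6, [0, 0, 0], 0.149], [0.6, [0, 0, 0], 0.149], [0.6, [0, 0, 0], 0.149], [0.6, [0, 0, 0], 0.149], [0.6, [0, 0, 0], 0.149], [0.6, [0, 0, 0], 0.149], [0.6, [0, 0, 0], 0.149], [0.6, [0, 0, 0], 0.149], [0.6, [0, 0, 0], 0.149], [0.6, [0, 0, 0], 0.149], [0.6, [0, 0, 0], 0.149], [0.6, [0, 0, 0], 0.149]]}}

```text
time: 13.6
tcp_pos: [0.4603, -0.3498, 0.2687]
eef_rot: [0.005, 0.979, 0.203, -0.008]
force: [-0.0, 1.2, 0.6]
finger_gap: 0.0568
finger_force: 0.0
```

>>> {"op": "drive_tool", "data": {"targets": [[0.6, [0, 0, 0], 0.1], [0.6, [0, 0, 0], 0], [0.6, [0, 0, 0], 0]]}}

```text
time: 13.9
tcp_pos: [0.4604, -0.3498, 0.2691]
eef_rot: [0.006, 0.987, 0.158, -0.008]
force: [0.6, -0.1, -0.4]
finger_gap: 0.0563
finger_force: 0.0
```

Run:
```python
from h import *
go([.4395,-.3715,.135],107.3)
s,M=axes(); print(np.round(M,4).tolist(),np.round(s['joint_pos'],3))
c=cap('wrist')
P=cloud(c); x,y,z=P[...,0],P[...,1],P[...,2]
s=P[(z>.178)&(z<.192)&(np.hypot(x-.44,y+.372)<.03)]; print('probe top',len(s)); print(cv2.minAreaRect(s[:,:2].astype(np.float32)*1000) if len(s) else '')
```

```text
tcp [ 0.4604 -0.3498  0.2691] yang -71.78 F [ 0.59 -0.08 -0.39] gap 0.0563 t 13.9
shift [-0.0243  0.0129  0.1347] turn 0.016
[[0.9497, 0.3127, -0.0139], [0.3126, -0.9498, -0.0136], [-0.0174, 0.0086, -0.9998]] [-0.737  0.149  1.205 -0.02   1.788  0.512]
probe top 743
((437.71319580078125, -369.0893249511719), (25.163347244262695, 20.05767822265625), 15.690502166748047)
```

>>> {"op": "drive_tool", "data": {"targets": [[0.6, [-0.025, 0.011, 0], 0.02], [0.6, [0, 0, 0.02], 0], [0.6, [0, 0, 0.03], 0], [0.6, [0, 0, 0.03], 0], [0.6, [0, 0, 0.03], 0], [0.6, [0, 0, 0.02], 0], [0.6, [0, 0, 0.005], 0], [0.6, [0, 0, 0], 0], [0.6, [0, 0, 0], 0]]}}

```text
time: 14.85
tcp_pos: [0.4391, -0.3707, 0.137]
eef_rot: [0.007, 0.989, 0.148, -0.007]
force: [0.3, -0.8, -0.1]
finger_gap: 0.0563
finger_force: 0.0
```

```bash
python3 -c "
from h import *
go([.4385,-.370,.135],106.5)"
```

```text
tcp [ 0.4391 -0.3707  0.137 ] yang -73.02 F [ 0.35 -0.83 -0.15] gap 0.0563 t 14.85
shift [-0.0003 -0.0009  0.002 ] turn 0.008
```

>>> {"op": "drive_tool", "data": {"targets": [[0.4, [0, 0, 0], 0], [0.3, [0, 0, 0], 0], [0.25, [0, 0, 0], 0], [0.2, [0, 0, 0], 0], [0.1, [0, 0, 0], 0], [0.1, [0, 0, 0], 0], [0.1, [0, 0, 0], 0], [0.1, [0, 0, 0], 0], [0.1, [0, 0, 0], 0]], "newtons": 25}}

```text
time: 15.75
tcp_pos: [0.4385, -0.3701, 0.1356]
eef_rot: [0.006, 0.989, 0.147, -0.007]
force: [-0.3, 0.1, 2.0]
finger_gap: 0.0196
finger_force: 25.0
```

>>> {"op": "drive_tool", "data": {"targets": [[0.1, [0, 0, -0.005], 0], [0.1, [-0.0003, 0.0002, -0.01], 0], [0.1, [-0.0003, 0.0002, -0.015], 0], [0.1, [-0.0003, 0.0002, -0.02], 0], [0.1, [-0.0003, 0.0002, -0.02], 0], [0.1, [-0.0003, 0.0002, -0.02], 0], [0.1, [-0.0003, 0.0002, -0.02], 0], [0.1, [-0.0005, 0.0002, -0.03], 0], [0.1, [-0.0005, 0.0002, -0.03], 0], [0.1, [-0.0003, 0.0002, -0.02], 0], [0.1, [0, 0, 0], 0]]}}

```text
time: 16.85
tcp_pos: [0.4393, -0.3708, 0.3311]
eef_rot: [0.01, 0.989, 0.147, -0.005]
force: [0.5, 0.7, -0.4]
finger_gap: 0.02
finger_force: 25.0
```

```bash
python3 -c "
from h import *
go([.5713,.1558,.31])"
```

```text
tcp [ 0.4393 -0.3708  0.3311] yang -73.04 F [ 0.49  0.67 -0.43] gap 0.02 t 16.85
shift [ 0.28   -0.4655  0.0091] turn None
```

>>> {"op": "drive_tool", "data": {"targets": [[0.1, [0.01, -0.017, 0], 0], [0.1, [0.018, -0.03, 0], 0], [0.1, [0.018, -0.03, 0], 0], [0.1, [0.018, -0.03, 0], 0], [0.1, [0.018, -0.03, 0], 0], [0.1, [0.018, -0.03, 0], 0], [0.1, [0.018, -0.03, 0], 0], [0.1, [0.018, -0.03, 0], 0], [0.1, [0.018, -0.03, 0], 0], [0.1, [0.018, -0.03, 0], 0]]}}

```text
time: 17.85
tcp_pos: [0.5183, -0.0426, 0.3178]
eef_rot: [0.005, 0.989, 0.148, -0.009]
force: [0.1, 0.0, -0.3]
finger_gap: 0.0199
finger_force: 25.0
```

>>> {"op": "drive_tool", "data": {"targets": [[0.1, [0.018, -0.03, 0], 0], [0.1, [0.018, -0.03, 0], 0], [0.1, [0.018, -0.03, 0], 0], [0.1, [0.018, -0.03, 0], 0], [0.1, [0.018, -0.03, 0], 0], [0.1, [0.018, -0.0285, 0], 0], [0.1, [0, 0, 0], 0], [0.1, [0, 0, 0], 0], [0.1, [0, 0, 0], 0]]}}

```text
time: 18.75
tcp_pos: [0.5697, 0.1565, 0.3154]
eef_rot: [0.006, 0.989, 0.147, -0.008]
force: [0.1, 1.0, -0.8]
finger_gap: 0.0204
finger_force: 25.0
```

```bash
cat > m3.py <<'E'
from h import *
import sys
go([.5713,.1558,.21])
s,M=axes(); print(np.round(M,4).tolist()); t=s['tcp_pos']; L=t+M[:,2]*.122; print('nominal foot',L)
ims=[]
for n in('scene','side'):
    c=cap(n); P=cloud(c); x,y,z=P[...,0],P[...,1],P[...,2]
    near=(np.hypot(x-t[0],y-t[1])<.03)&(z>L[2]-.02)&(z<t[2]-.025)
    for lo in np.arange(L[2]-.005,t[2]-.025,.02):
        q=P[near&(z>=lo)&(z<lo+.02)]; 
        if len(q)>3: print(n,'z',q[:,2].mean().round(3),'n',len(q),np.median(q,0).round(4), q[:,:2].min(0).round(3),q[:,:2].max(0).round(3))
    if near.any():
        v,u=np.nonzero(near); print('minz',P[near][:,2].min()); vc,uc=int(v.max()),int(u[v==v.max()].mean()); print('low px',uc,vc)
        im=c['frame'][max(vc-70,0):vc+50,max(uc-60,0):uc+60]; ims.append(cv2.resize(im,(400,400),interpolation=3))
if ims: cv2.imwrite(sys.argv[1],np.hstack(ims))
E
python3 m3.py pics/c3.png
```

```text
tcp [0.5697 0.1565 0.3154] yang -73.06 F [ 0.06  1.04 -0.8 ] gap 0.0204 t 18.75
shift [0.0033 0.     0.1053] turn None
[[0.9565, 0.2914, -0.0146], [0.2911, -0.9566, -0.0152], [-0.0184, 0.0102, -0.9998]]
nominal foot [0.56792979 0.15460448 0.19341218]
scene z 0.199 n 14 [0.5733 0.1542 0.1984] [0.568 0.148] [0.578 0.16 ]
scene z 0.219 n 8 [0.5727 0.1545 0.2181] [0.571 0.153] [0.576 0.158]
scene z 0.237 n 14 [0.5733 0.154  0.2382] [0.57 0.15] [0.579 0.158]
scene z 0.26 n 14 [0.5765 0.1533 0.2599] [0.57  0.145] [0.584 0.165]
scene z 0.279 n 45 [0.5807 0.1511 0.2787] [0.564 0.144] [0.587 0.167]
minz 0.19359349271496118
low px 315 186
side z 0.2 n 19 [0.5704 0.1496 0.2007] [0.565 0.144] [0.577 0.155]
side z 0.221 n 19 [0.5696 0.1488 0.2207] [0.566 0.145] [0.576 0.155]
side z 0.239 n 19 [0.57   0.1501 0.2383] [0.567 0.145] [0.575 0.154]
side z 0.261 n 20 [0.5707 0.147  0.2613] [0.559 0.142] [0.585 0.152]
side z 0.279 n 64 [0.5669 0.1439 0.2791] [0.557 0.137] [0.585 0.158]
side z 0.29 n 5 [0.5605 0.1451 0.2898] [0.557 0.14 ] [0.576 0.154]
minz 0.19566681210246917
low px 266 123
```

View pics/c3.png

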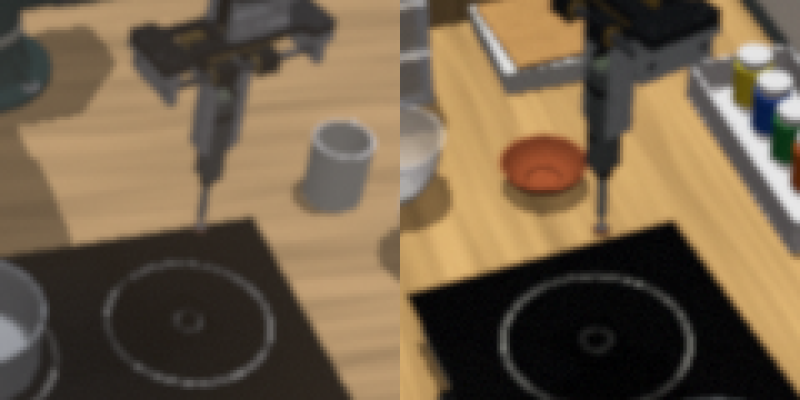

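Crop: the probe hangs upright above the left ring, foot at (200,228) in the scene half and (601,230) in the side half, and the target circle is visible below it. The foot measures (0.569, 0.154, 0.193). Next: shift by +2 mm in x and y and descend to about 18 mm above the glass.

>>> {"op": "drive_tool", "data": {"targets": [[0.1, [0.003, -0.002, 0.01], 0], [0.1, [0.0005, 0, 0.02], 0], [0.1, [0.0005, -0.0005, 0.03], 0], [0.1, [0.0005, 0, 0.03], 0], [0.1, [0, 0, 0.02], 0], [0.1, [0, 0, 0.005], 0], [0.1, [0, 0, 0], 0], [0.1, [0, 0, 0], 0]]}}

```text
time: 19.65
tcp_pos: [0.5733, 0.1588, 0.2025]
eef_rot: [0.006, 0.989, 0.147, -0.006]
force: [0.5, 0.5, -1.0]
finger_gap: 0.0196
finger_force: 25.0
```

```bash
python3 m3.py pics/c4.png
```

```text
tcp [0.5733 0.1588 0.2025] yang -73.07 F [ 0.54  0.45 -0.99] gap 0.0196 t 19.65
shift [-0.0028  0.0023 -0.0074] turn None
[[0.9566, 0.2912, -0.0105], [0.291, -0.9566, -0.014], [-0.0141, 0.0104, -0.9998]]
nominal foot [0.57198457 0.1570468  0.0805112 ]
scene z 0.086 n 12 [0.5777 0.1563 0.0859] [0.571 0.151] [0.582 0.164]
scene z 0.105 n 10 [0.5775 0.1569 0.1061] [0.572 0.153] [0.581 0.16 ]
scene z 0.127 n 11 [0.5785 0.1573 0.1287] [0.575 0.154] [0.58  0.161]
scene z 0.149 n 14 [0.5789 0.1562 0.151 ] [0.57  0.147] [0.587 0.168]
scene z 0.167 n 35 [0.5846 0.1518 0.1668] [0.569 0.146] [0.59  0.171]
minz 0.0605225517722916
low px 310 217
side z 0.087 n 15 [0.5742 0.1517 0.0866] [0.569 0.147] [0.582 0.16 ]
side z 0.107 n 10 [0.5735 0.1517 0.107 ] [0.571 0.148] [0.577 0.156]
side z 0.125 n 15 [0.5718 0.1515 0.1244] [0.57  0.148] [0.576 0.157]
side z 0.146 n 15 [0.5727 0.1501 0.1459] [0.563 0.145] [0.581 0.156]
side z 0.165 n 52 [0.5707 0.147  0.1661] [0.56  0.142] [0.587 0.157]
side z 0.177 n 5 [0.5683 0.1478 0.1765] [0.561 0.143] [0.585 0.159]
minz 0.06053782050825085
low px 263 159
```

View pics/c4.png

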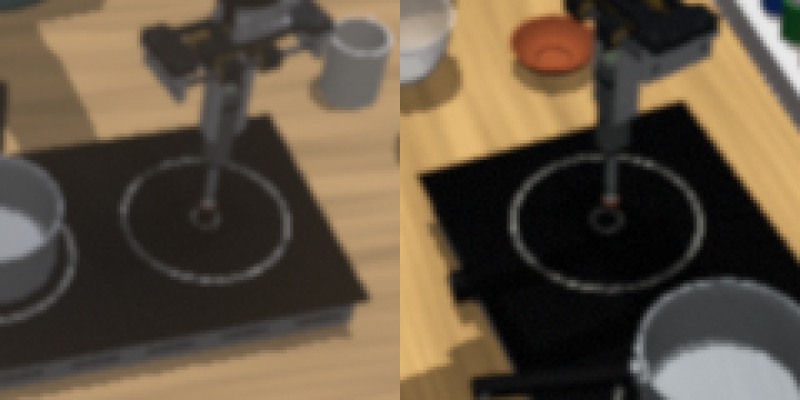

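Crop: the foot at (207,205) and (611,203) sits just above the small circle at (206,217) and (607,220), about 20 mm up. It is roughly 2 mm far in x. Correct that and go down slowly.

>>> {"op": "drive_tool", "data": {"targets": [[0.1, [-0.0018, -0.0004, 0.005], 0], [0.1, [0, 0, 0.005], 0], [0.1, [0, 0, 0.004], 0], [0.1, [0, 0, 0.002], 0], [0.1, [0, 0, 0.001], 0], [0.1, [0, 0, 0], 0], [0.1, [0, 0, 0], 0]]}}

```text
time: 20.45
tcp_pos: [0.5706, 0.1585, 0.1842]
eef_rot: [0.006, 0.989, 0.147, -0.007]
force: [-0.0, -0.5, -0.6]
finger_gap: 0.0202
finger_force: 25.0
```

>>> {"op": "drive_tool", "data": {"targets": [[0.1, [0, 0, 0.001], 0], [0.1, [0, 0, 0.001], 0], [0.1, [0, 0, 0], 0], [0.1, [0, 0, 0], 0]]}}

```text
time: 20.85
tcp_pos: [0.5705, 0.1585, 0.182]
eef_rot: [0.006, 0.989, 0.147, -0.007]
force: [0.7, 0.1, -0.9]
finger_gap: 0.02
finger_force: 25.0
```

>>> {"op": "drive_tool", "data": {"targets": [[0.1, [0, 0, 0.001], 0], [0.1, [0, 0, 0.001], 0], [0.1, [0, 0, 0], 0], [0.1, [0, 0, 0], 0]]}}

```text
time: 21.25
tcp_pos: [0.5706, 0.1584, 0.1804]
eef_rot: [0.006, 0.989, 0.147, -0.007]
force: [0.6, -0.8, 0.0]
finger_gap: 0.0199
finger_force: 25.0
```

>>> {"op": "drive_tool", "data": {"targets": [[0.1, [0, 0, 0.001], 0], [0.1, [0, 0, 0.001], 0], [0.1, [0, 0, 0], 0], [0.1, [0, 0, 0], 0], [0.1, [0, 0, 0], 0]]}}

```text
time: 21.75
tcp_pos: [0.5706, 0.1584, 0.1783]
eef_rot: [0.006, 0.989, 0.147, -0.007]
force: [0.3, -0.2, 1.6]
finger_gap: 0.02
finger_force: 25.0
```

```bash
python3 m3.py pics/c5.png; python3 -c "
from h import *
for i in range(6): cap('wrist'); print(np.round(arm.sense()['force'],2),arm.sense()['tcp_pos'][2].round(4))"
```

```text
tcp [0.5706 0.1584 0.1783] yang -73.04 F [ 0.32 -0.21  1.55] gap 0.02 t 21.75
shift [-0.0006  0.0031 -0.0317] turn None
[[0.9564, 0.2917, -0.0125], [0.2915, -0.9565, -0.0144], [-0.0162, 0.0101, -0.9998]]
nominal foot [0.56902836 0.15669239 0.05632168]
scene z 0.058 n 144 [0.574  0.1564 0.0581] [0.542 0.13 ] [0.6   0.187]
scene z 0.082 n 8 [0.5751 0.1556 0.0819] [0.569 0.153] [0.579 0.16 ]
scene z 0.102 n 10 [0.5756 0.1557 0.1028] [0.572 0.154] [0.578 0.161]
scene z 0.124 n 11 [0.5782 0.1561 0.1242] [0.572 0.149] [0.583 0.167]
scene z 0.141 n 34 [0.5825 0.1522 0.1409] [0.561 0.146] [0.589 0.169]
minz 0.05039972601031528
low px 313 218
side z 0.06 n 190 [0.5673 0.1557 0.0596] [0.541 0.129] [0.6   0.188]
side z 0.083 n 11 [0.5705 0.153  0.0824] [0.568 0.149] [0.575 0.159]
side z 0.102 n 14 [0.5704 0.15   0.1034] [0.567 0.148] [0.574 0.154]
side z 0.121 n 11 [0.5706 0.1468 0.1212] [0.565 0.142] [0.575 0.157]
side z 0.141 n 54 [0.568  0.1469 0.1416] [0.558 0.141] [0.585 0.159]
minz 0.05431695057170449
low px 264 161
[ 0.17 -0.47  1.82] 0.1782
[-0.39  0.47  1.02] 0.1782
[0.45 0.5  1.8 ] 0.1782
[0.79 0.17 1.17] 0.1782
[-0.62  0.2   1.85] 0.1782
[-0.32 -0.15  0.94] 0.1781
```

>>> {"op": "drive_tool", "data": {"targets": [[0.1, [0, 0, 0.001], 0], [0.1, [0, 0, 0.0012], 0], [0.1, [0, 0, 0], 0], [0.1, [0, 0, 0], 0], [0.1, [0, 0, 0], 0], [0.1, [0, 0, 0], 0], [0.1, [0, 0, 0], 0], [0.1, [0, 0, 0], 0], [0.1, [0, 0, 0], 0], [0.1, [0, 0, 0], 0]]}}

```text
time: 23.15
tcp_pos: [0.5705, 0.1584, 0.1759]
eef_rot: [0.006, 0.989, 0.147, -0.007]
force: [0.4, -1.2, 2.1]
finger_gap: 0.0199
finger_force: 25.0
```

```bash
python3 - <<'E'
from h import *
f=[]
for i in range(12): cap('wrist'); s=arm.sense(); f.append(np.r_[s['force'],s['tcp_pos'][2]])
print(np.mean(f,0),s['finger_force'])
c=cap('scene'); im=c['frame'][120:270,190:390]; 
b=cap('side')['frame'][100:250,165:365]
cv2.imwrite('pics/c6.png',np.vstack([cv2.resize(im,(400,300),interpolation=3),cv2.resize(b,(400,300),interpolation=3)]))
E
python3 m2.py 2>&1 | grep rim
```

```text
[0.67269949 0.18679155 2.4957824  0.17593353] 25.000345408916473
scene rim (array([ 0.59257507, -0.08065941]), np.float64(0.07264711120026816)) 189
side rim (array([ 0.59081356, -0.08455233]), np.float64(0.07249276290282246)) 322
```

View pics/c6.png

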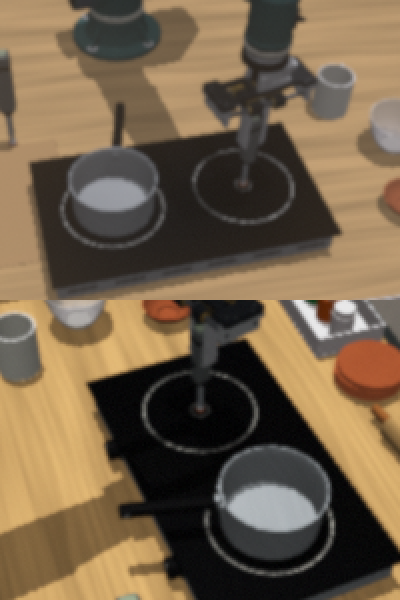

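The foot stands on the small circle at (243,184) in the scene half and (200,410) in the side half. The contact force is about 3.4 N, so the foot is about 5 mm in. The pan sits inside the other ring, so I'm handing in.

```bash
python3 -c "
from station import arm
print(arm.job_done())"
```

```text
the job is handed in; nothing more can be done
None
```

The job is handed in, with no verdict shown: the pan was slid into the right-hand ring (within about 3 mm of its middle), and the gripper is holding the thermometer upright on the vacated circle at about 3.4 N, roughly 5 mm in; one grasp missed on the way without disturbing anything I could see.

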